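# Heft the sample carriers and lay the loaded one in the intake cradle

## Robot

A 6-joint arm with a two-finger parallel gripper is mounted at the origin on the work surface. World frame = base frame: x ahead of the robot, y to its left, z up, the work surface at z = 0. Lengths are in m, angles in rad, forces in N, time in s.
With the tool pointing down it reaches from about 0.3 to 0.775 m from the base axis. Payload 14.6 kg.
Tool frame: the origin (TCP) lies at the very end of the fingers, on their centre line; the grasp point (between the pads) lies behind it (manip.hold_point_z is the z of the grasp point in the tool frame, in m); z points along the fingers, y is the line along which they close (so a half turn about z gives the same grasp; the last joint's range is limited). The gripper opens to 85 mm and grips with 20 to 120 N. Pads are 22 mm wide; open, the fingers measure 114 mm over their backs; the gripper's body (76 mm by 85 mm) begins 54 mm behind the grasp point. The pads swing forward as they close: fully open they stand 13 mm farther back than shut.
Start: joints at [1.279, 0.3, 1.521, -0, 1.321, -0.067], TCP at [0.123, 0.536, 0.231] pointing down, gripper open.
Joint ranges: [-3.03, 3.03], [-0.79, 2.21], [0.23, 2.52], [-1.04, 4.18], [0, 3.07], [-2.55, 2.55]. Speed limits (rad/s): [2.22, 2.22, 2.57, 3.14, 3.14, 3.14].

## Interface

Orientations are given as a unit quaternion [w, x, y, z].
In Python, from rig import manip, read_camera, calibration, ticket gives the robot as it stands. The module is installed in compiled form; this text tells all that it offers.
- The arm moves only by the tool arm_command, never from a script. Its argument "commands" is a list of rows, each a list of 3 entries, a list of its own where there are three numbers: the finger opening in m, from 0 to 0.0854, then the shift along the tool's x, y, z in m, then the turn, a rotation vector about the tool's x, y, z in rad. A call has 1 to 20 rows; each row is the pose to reach, as a shift and turn from the pose commanded when the call began, along the tool's axes at that moment; what a row does not reach only later rows make up. A row lasts 1/12 s, in which the tool goes at most 41.7 mm and 7.16 degrees, less where a joint would pass 70% of its speed; a pose out of reach is approached as far as the arm can. A call with a gripper value outside its range is refused whole. The fingers move at their own pace and stop on an object; "squeeze" is the grip in N (left out, the last holds). Time passes only in rows, so rows that repeat a pose let the fingers close. It gives the time, the measured TCP pose, the force, the opening and the grip force at its end, in the units of the state.
- manip.observe(): the state, without advancing time (a new reading comes with each control period).
- read_camera(name): name is "scene" or "top" or "wrist"; returns the picture (400x640x3 uint8, red, green, blue); there is no depth.
- calibration(name): a dict with "camera_matrix" (3x3 intrinsics, pixels), "k1" (the pictures are not rectified: a ray, as slopes to the right and down, at radius r is drawn at 1 + k1 r^2 times it, then the intrinsics apply), "pose" (4x4, takes a point from camera to world coordinates). Camera axes: x right, y down, z forward; pixel columns grow to the right and rows downward; lengths in m; the calibration is good to about 2 mm. A picture is of the moment at which its call begins: read the wrist's pose just before it. calibration takes no time and is no camera call; for the wrist camera it gives the pose at the moment of the call.
- ticket.hand_in(): hands the job in; it is judged then, once.
The state is a dict: "time": time; "qpos": joint angles; "qd": joint speeds; "joint_torque": joint torques, N m; "eef_pos": TCP position; "ee_rot": TCP orientation; "force": force on the tool from outside, world axes, zero at the start; "ft_torque": the same for the moment, N m; "opening": finger opening in m; "grasp_force": force on a finger pad.
Only numpy, scipy, OpenCV 4.12 (cv2) and the standard library are available. Lean on these libraries where they do the work, as an engineer would, in place of code of your own. Each camera call takes 0.05 s, during which the arm holds its last target. There are 200 camera calls.

## Task

Four identical closed sample carriers stand in the wooden holder; three are empty and one, which only its weight betrays, is loaded. Find the loaded one by lifting, pull it out and lay it, cap uppermost, in the blue sloping cradle with its foot down on the foot plate. Leave the three empty ones standing fully down in their own wells, and do not disturb the water bottle, the tube rack or the yellow pipette.

Things in the scene. Friction and masses are not known exactly. Their poses are not given: they have to be found in the camera images.
- holder: fixed wooden block, 70 (its x) x 295 (its y) x 80 mm high, on the table to the left or right of the robot, yaw up to 0.3 rad. Four open square wells in a row along its y, centred at x = 0, y = -112.5, -37.5, 37.5, 112.5 mm, 46 mm wide, 72 mm deep, floors 8 mm above the table. Origin: centre of its underside
- carrier_a: closed opaque white tube, purple cap (top 45 mm, fixed), 40 mm diameter, 165 mm long. Starts upright on the floor of one of the wells, its top 93 mm above the holder. Origin: centre of its foot; z: along the tube to the cap. All four look alike: the empty ones weigh 0.8 to 1.3 N, the loaded one 3 to 4 N (load loose inside). Which is loaded changes each run
- carrier_b: another carrier, same look, sizes, origin and axes as carrier_a; it may be the loaded one or an empty one
- carrier_c: another carrier, same look, sizes, origin and axes as carrier_a; it may be the loaded one or an empty one
- carrier_d: another carrier, same look, sizes, origin and axes as carrier_a; it may be the loaded one or an empty one
- trough: V trough of the blue cradle, leaning 40 degrees from vertical, upper end towards the robot. Origin: on the foot plate, 47 mm above the table, where a lying carrier's foot centre belongs. z: up along the lying carrier; y: level, across; x: out of the V's open side, up and away from the robot. Two plates at 90 degrees, z = 0 to 85 mm, outer edges at x = 0, y = +-32 mm, hold the tube from -x
- cradle: blue fixed intake cradle that carries the trough, on the other side from the holder. Base plate 135 x 100 x 10 mm. Origin: on the table below the trough's origin; x: level, away from the robot; its yaw varies by up to 0.35 rad. The upper 80 mm of a lying carrier stand free of the trough; friction may keep it from sliding down to the foot plate by itself
- water_bottle: bystander: clear bottle with blue cap, 64 mm diameter, 200 mm high, standing. Origin: centre of its underside
- tube_rack: bystander: white rack full of purple-capped tubes, 55 x 150 x 88 mm high. Origin: centre of its underside
- pipette: bystander: yellow hand pipette lying on the table, 26 mm high, about 215 mm long along its y axis (y = -100 to 115 mm), 40 mm wide. Origin: underside, between the grip and the white shaft
Mind the look-alikes: they are no part of the job. What is shaped like the carrier_c but green is not meant.

How it is judged:
By the outcome, as a careful person would: the job done as asked, in the order asked, and still so for the second after the job is handed in, with the robot touching nothing.
It also fails if it takes over 70 s, if anything falls off the work surface, if the arm or the gripper's body presses on something with over 40 N, if the wrist force passes 120 N, or if a joint passes its speed limit or range.

## Working session

There is one attempt and no reset: what is moved stays moved. The work goes in short steps, Python scripts to look and compute and a tool call to move; the robot and the scene stay as the last step left them, time stands still between calls to the robot, and variables do not carry over. Pictures are saved under pics/ and viewed, at most 10 in all, crops included, and the job is handed in when it is done.

Besides the shell and the picture viewer there is one more tool, called after "Call:" in YAML: its name, and indented under it one key for each argument. arm_command: Moves the arm, as the interface text tells. Its arguments: {"type":"object","properties":{"commands":{"type":"array","items":{"type":"array"}},"squeeze":{"type":"number"}},"required":["commands"]}

```bash
mkdir -p pics; ls; cat > h.py <<'E'
import numpy as np, cv2, json
from rig import manip, read_camera, calibration, ticket
E
python3 - <<'E'
from h import *
s=manip.observe()
print(s, manip.hold_point_z)
for n in ("scene","top","wrist"):
    c=calibration(n); im=read_camera(n); np.savez(f"pics/{n}0.npz",im=im,**c)
    cv2.imwrite(f"pics/{n}0.png",im[:,:,::-1]); print(n,c)
a=[cv2.imread(f"pics/{n}0.png") for n in("scene","top")]
cv2.imwrite("pics/both0.png",cv2.resize(np.vstack(a),None,fx=.75,fy=.75))
E
```

```text
pics
{'time': 0.0, 'qpos': array([ 1.27940019e+00,  3.00493374e-01,  1.52158338e+00, -3.55884422e-05,
        1.32071120e+00, -6.65924284e-02]), 'qd': array([-0.00078853, -0.00023513, -0.00049691, -0.00163878, -0.00013071,
       -0.00031596]), 'joint_torque': array([-5.51064022e-04, -5.43503737e+01, -3.61786473e+01, -1.66113277e-04,
        4.25068007e-03, -3.34404172e-05]), 'eef_pos': array([0.12254199, 0.53593145, 0.23070813]), 'ee_rot': array([-8.94428300e-05,  1.12160913e-01,  9.93689877e-01, -5.91169667e-04]), 'force': array([-0.15970838,  0.67062828, -0.31785727]), 'ft_torque': array([ 0.0025788 ,  0.01219835, -0.01879775]), 'grasp_force': 0.0, 'opening': 0.08547933629833014} -0.0187
scene {'camera_matrix': array([[506.92778022,   0.        , 316.48078076],
       [  0.        , 506.92778022, 193.8235929 ],
       [  0.        ,   0.        ,   1.        ]]), 'k1': -0.15444855706392757, 'pose': array([[ 8.25149531e-01,  3.66820940e-01, -4.29616863e-01,
         1.19698198e+00],
       [ 5.64913346e-01, -5.37252033e-01,  6.26285210e-01,
        -8.48619405e-01],
       [-1.0780
[... 568 characters left out ...]
.84075207e-02, -9.96919917e-01,
         1.26235191e+00],
       [ 0.00000000e+00,  0.00000000e+00,  0.00000000e+00,
         1.00000000e+00]])}
wrist {'camera_matrix': array([[306.38015489,   0.        , 321.85063882],
       [  0.        , 306.38015489, 200.67437412],
       [  0.        ,   0.        ,   1.        ]]), 'k1': -0.0379184666513269, 'pose': array([[ 2.23271135e-01,  9.40553816e-01,  2.55946321e-01,
         5.62626657e-02],
       [ 9.74756380e-01, -2.15428948e-01, -5.86546579e-02,
         5.51179868e-01],
       [-2.96156909e-05,  2.62581202e-01, -9.64909898e-01,
         3.72819188e-01],
       [ 0.00000000e+00,  0.00000000e+00,  0.00000000e+00,
         1.00000000e+00]])}
```

View pics/both0.png

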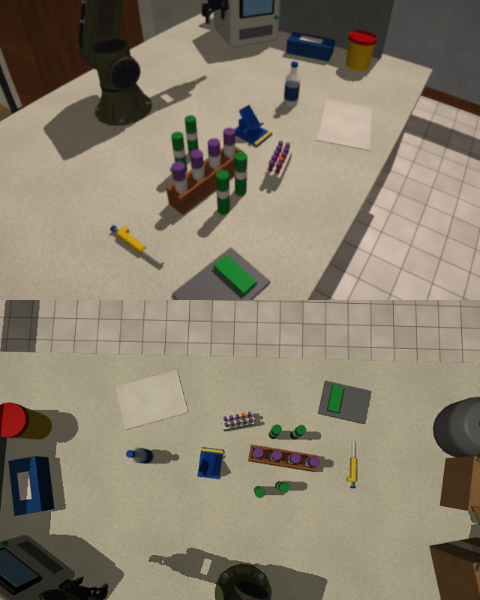

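View pics/wrist0.png

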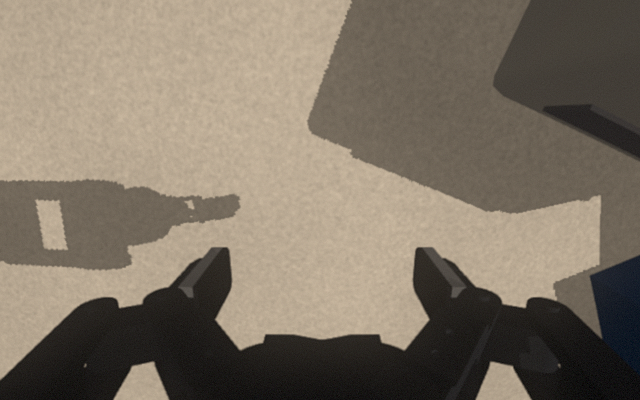

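The scene view (top half) shows the holder with four purple caps at about (205,160), the blue cradle at (250,125) and green look-alikes on both sides of the holder. The top view shows the holder at about (285,158) and the cradle at (210,162). The wrist view shows only table. I'll zoom in next.

```bash
python3 - <<'E'
import cv2,numpy as np
t=cv2.imread("pics/top0.png")[120:280,240:490]; s=cv2.imread("pics/scene0.png")[125:305,200:400]
a=cv2.resize(t,None,fx=3.2,fy=3.2,interpolation=cv2.INTER_CUBIC)[:, :800]; cv2.imwrite("pics/tz.png",a)
b=cv2.resize(s,None,fx=3.3,fy=3.3,interpolation=cv2.INTER_CUBIC); cv2.imwrite("pics/sz.png",b); print(a.shape,b.shape)
E
```

```text
(512, 800, 3) (594, 660, 3)
```

View pics/tz.png

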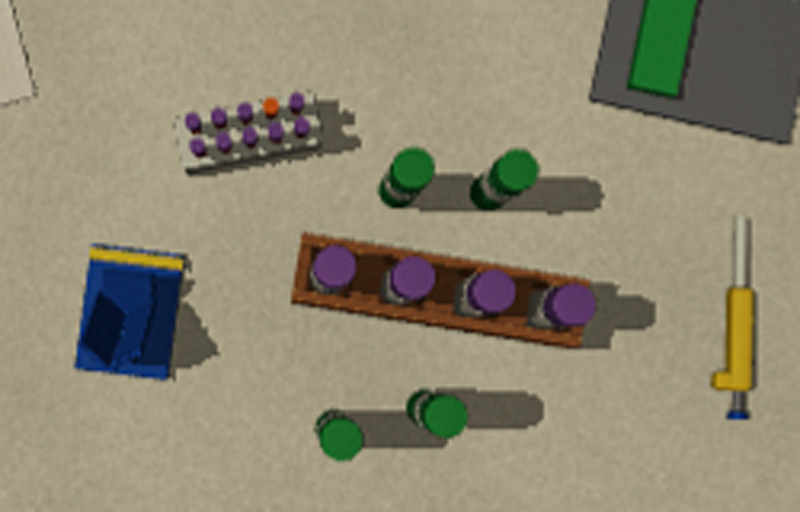

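View pics/sz.png

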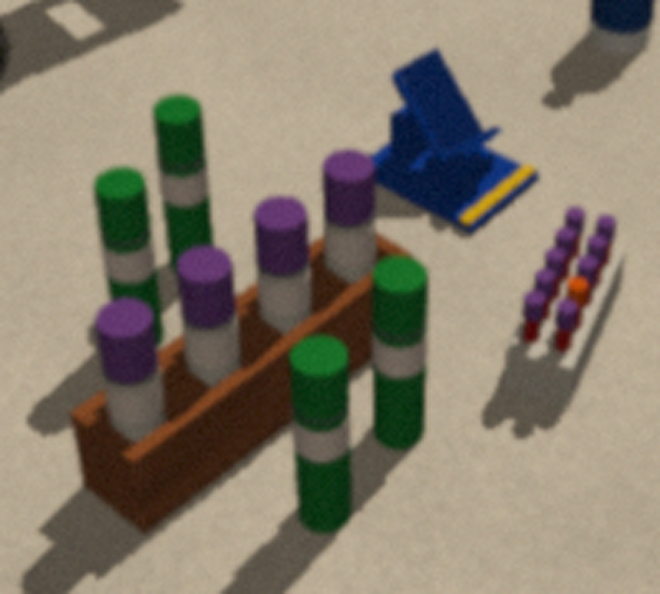

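The zooms show the four cap tops clearly. In the scene zoom they sit at about (348,168), (281,214), (206,264) and (126,316); in the top zoom, at (334,268) to (570,306). The cradle's yellow front strip points away from the robot. I'll triangulate the caps, cast the base corners onto the table, and work out a wrist-camera look at the cradle.

```bash
cat >> h.py <<'E'
from scipy.spatial.transform import Rotation as R
def rays(c,uv):
    uv=np.atleast_2d(np.float64(uv)); K=np.array(c["camera_matrix"]); k1=float(c["k1"])
    n=cv2.undistortPoints(uv[:,None],K,np.array([k1,0,0,0.]))[:,0]
    P=np.array(c["pose"]); d=np.c_[n,np.ones(len(n))]@P[:3,:3].T
    return P[:3,3],d/np.linalg.norm(d,axis=1)[:,None]
def plane(c,uv,z):
    o,d=rays(c,uv); return o+d*((z-o[2])/d[:,2])[:,None]
def tri(c1,u1,c2,u2):
    o1,d1=rays(c1,u1);o2,d2=rays(c2,u2);out=[]
    for a,b in zip(d1,d2):
        t=np.linalg.lstsq(np.c_[a,-b],o2-o1,rcond=None)[0]
        p,q=o1+t[0]*a,o2+t[1]*b; out.append([*(p+q)/2,np.linalg.norm(p-q)])
    return np.array(out)
def quat(s): w,x,y,z=s["ee_rot"]; return R.from_quat([x,y,z,w])
E
python3 - <<'E'
from h import *
np.set_printoptions(precision=4,suppress=True)
T=np.load("pics/top0.npz");S=np.load("pics/scene0.npz")
def caps(im,roi,vmin):
    h=cv2.cvtColor(im,cv2.COLOR_RGB2HSV); m=cv2.inRange(h,(130,60,vmin),(160,255,255))
    z=np.zeros_like(m);y0,y1,x0,x1=roi;z[y0:y1,x0:x1]=m[y0:y1,x0:x1]
    n,l,st,ce=cv2.connectedComponentsWithStats(z)
    r=[(*ce[i],*st[i,2:]) for i in range(1,n) if st[i,4]>20]; 
    return np.array(sorted(r))
for v in (60,95,110):
    print(v,caps(T["im"],(190,225,330,430),v)); print(caps(S["im"],(165,250,225,320),v))
mt=np.array([(334,268),(412,279),(491,291),(570,306)])/3.2+[240,120]
ms=np.array([(348,168),(281,214),(206,264),(126,316)])/3.3+[200,125]
print(mt,ms); p=tri(T,mt,S,ms);print(p,np.diff(p[:,:2],axis=0),np.linalg.norm(np.diff(p[:,:2],axis=0),axis=1))
hz=np.array([(303,233),(595,277),(580,347),(292,302)])/3.2+[240,120]; q=plane(T,hz,.08);print("holder top",q,q.mean(0))
cz=np.array([(92,245),(187,256),(168,379),(76,367)])/3.2+[240,120]; q=plane(T,cz,.01);print("base",q,q.mean(0))
gt=np.array([(413,170),(515,171),(444,415),(341,438)])/3.2+[240,120];gs=np.array([(400,273),(319,356),(122,184),(178,110)])/3.3+[200,125]
print("green",tri(T,gt,S,gs))
E
```

```text
60 [[344.0429 202.9786  13.      13.     140.    ]
 [368.7    206.2643  14.      14.     140.    ]
 [393.8897 210.625   14.      13.     136.    ]
 [418.7887 214.9366  14.      13.     142.    ]]
[[237.1676 221.6757  17.      15.     185.    ]
 [261.4854 205.5439  16.      15.     171.    ]
 [284.7895 190.2697  16.      14.     152.    ]
 [305.2148 175.837   16.      12.     135.    ]]
95 [[344.087  202.7565  13.      12.     115.    ]
 [368.775  206.1917  13.      13.     120.    ]
 [393.9587 210.5289  13.      12.     121.    ]
 [418.9658 214.9316  13.      12.     117.    ]]
[[236.9857 221.0929  17.      11.     140.    ]
 [261.7619 204.627   16.      10.     126.    ]
 [284.4615 189.0855  16.       9.     117.    ]
 [305.2549 174.7059  15.       9.     102.    ]]
110 []
[[236.6413 220.8913  16.       9.      92.    ]
 [262.5952 204.381   15.       9.      84.    ]
 [284.6263 188.5556  16.       8.      99.    ]
 [305.3023 174.2674  15.       8.      86.    ]]
[[344.375  203.75  ]
 [368.75   207.1875]
 [393.4375 210.9375]
 [418.125  215.625 ]] [[305.4545 175.9091]
 [285.1515 189.8485]
 [262.4242 205.    ]
 [238.1818 220.7576]]
[[ 0.6134 -0.0485  0.168   0.0023]
 [ 0.605  -0.1214  0.1694  0.0024]
 [ 0.5953 -0.1955  0.1702  0.0013]
 [ 0.5837 -0.2687  0.1707  0.0022]] [[-0.0084 -0.0729]
 [-0.0097 -0.0741]
 [-0.0117 -0.0733]] [0.0734 0.0747 0.0742]
holder top [[ 0.6535 -0.021   0.08  ]
 [ 0.6169 -0.317   0.08  ]
 [ 0.5459 -0.3023  0.08  ]
 [ 0.5833 -0.0117  0.08  ]] [ 0.5999 -0.163   0.08  ]
base [[0.6415 0.2035 0.01  ]
 [0.6325 0.1013 0.01  ]
 [0.5009 0.1171 0.01  ]
 [0.5109 0.2154 0.01  ]] [0.5714 0.1593 0.01  ]
green [[ 0.709  -0.1209  0.1638  0.0034]
 [ 0.7102 -0.2181  0.162   0.0016]
 [ 0.4792 -0.1545  0.1624  0.0017]
 [ 0.4553 -0.0592  0.1634  0.0014]]
```

Call:
arm_command:
  commands:
    - [0.085,[-0.45,-0.28,-0.1],[0,0,-0.12]]
    - [0.085,[-0.45,-0.28,-0.1],[0,0,-0.12]]
    - [0.085,[-0.45,-0.28,-0.1],[0,0,-0.12]]
    - [0.085,[-0.45,-0.28,-0.1],[0,0,-0.12]]
    - [0.085,[-0.45,-0.28,-0.1],[0,0,-0.12]]
    - [0.085,[-0.45,-0.28,-0.1],[0,0,-0.12]]
    - [0.085,[-0.45,-0.28,-0.1],[0,0,-0.12]]
    - [0.085,[-0.45,-0.28,-0.1],[0,0,-0.12]]
    - [0.085,[-0.45,-0.28,-0.1],[0,0,-0.12]]
    - [0.085,[-0.45,-0.28,-0.1],[0,0,-0.12]]
    - [0.085,[-0.45,-0.28,-0.1],[0,0,-0.12]]
    - [0.085,[-0.45,-0.28,-0.1],[0,0,-0.12]]
    - [0.085,[-0.45,-0.28,-0.1],[0,0,-0.12]]
    - [0.085,[-0.45,-0.28,-0.1],[0,0,-0.12]]
    - [0.085,[-0.45,-0.28,-0.1],[0,0,-0.12]]

```text
time: 1.4
eef_pos: [0.4997, 0.1615, 0.3308]
ee_rot: [-0.0, 0.054, 0.999, -0.0]
force: [-0.2, 0.9, 1.4]
opening: 0.0849
grasp_force: 0.0
```

```bash
python3 - <<'E'
from h import *
s=manip.observe(); print(s["time"],s["eef_pos"],s["ee_rot"],s["qpos"],s["force"])
c=calibration("wrist");im=read_camera("wrist");np.savez("pics/w1.npz",im=im,**c)
cv2.imwrite("pics/w1.png",im[:,:,::-1])
E
```

```text
1.4 [0.49974097 0.16148321 0.33083088] [-3.77295573e-04  5.38947456e-02  9.98546544e-01 -1.14640975e-04] [ 2.42795996e-01  1.87515797e-01  1.43129960e+00  1.36780127e-06
  1.52356591e+00 -1.22015865e+00] [-0.17458281  0.92941505  1.3608399 ]
```

View pics/w1.png

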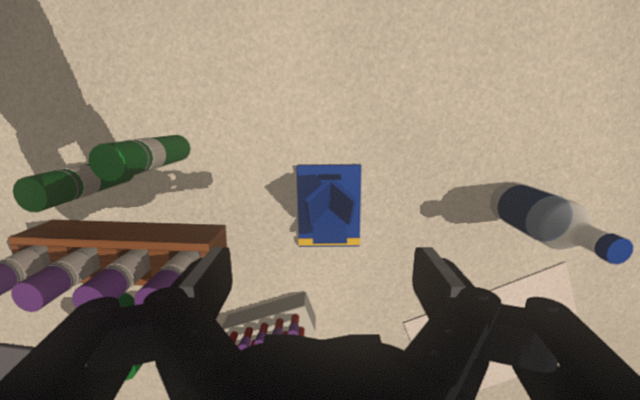

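The wrist view shows the cradle at (330,205) with the V trough inside it and the yellow strip at row 242 (far side). The bottle is to its right and the holder to its left. I'll zoom in on the V.

```bash
python3 - <<'E'
from h import *
w=cv2.imread("pics/w1.png")[155:255,285:375]
t=cv2.imread("pics/top0.png")[190:245,258:304]
a=cv2.resize(w,None,fx=6,fy=6,interpolation=cv2.INTER_CUBIC);b=cv2.resize(t,None,fx=5,fy=5,interpolation=cv2.INTER_CUBIC)
o=np.zeros((600,770,3),np.uint8);o[:600,:540]=a;o[:275,540:770]=b
o=cv2.convertScaleAbs(o,alpha=1.6,beta=10);cv2.imwrite("pics/cz.png",o)
E
```

```text
(no output)
```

View pics/cz.png

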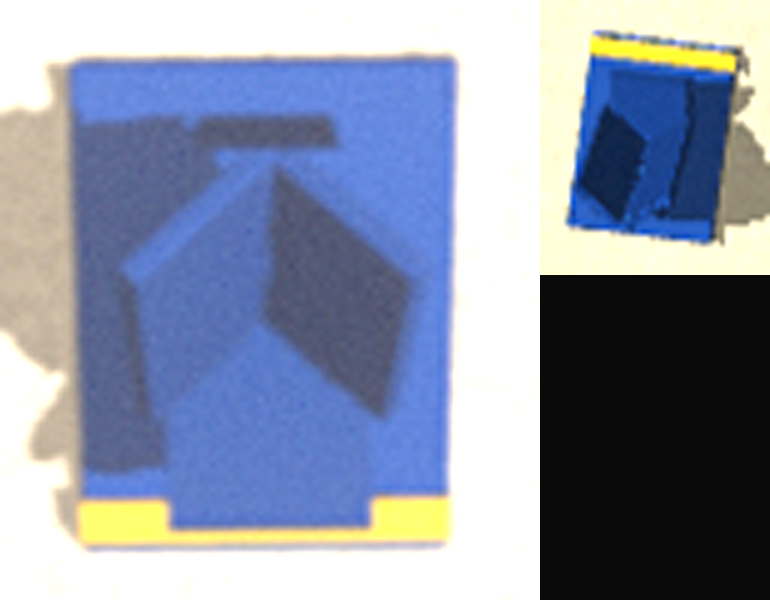

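The zoom shows the V's +y plate with these corners: lower outer (385,418), upper outer (410,285), valley top (275,170) and valley bottom (265,320). The −y plate has its lower outer corner at (165,415) and upper outer corner at (133,275). The same dark plate shows in the top view, so I can triangulate it.

```bash
python3 - <<'E'
from h import *
np.set_printoptions(precision=4,suppress=True)
T=np.load("pics/top0.npz");W=np.load("pics/w1.npz")
f=lambda p:np.array(p,float)/6+[285,155]-.42
g=lambda p:(np.array(p,float)-[540,0])/5+[258,190]-.4
print("tri",tri(W,f([(385,418),(265,320),(275,170),(410,285)]),T,g([(608,105),(645,145),(625,222),(578,185)])))
lo=plane(W,f([(385,418),(165,415)]),.047);up=plane(W,f([(410,285),(133,275)]),.1121)
va=np.vstack([plane(W,f([(265,320)]),.0264),plane(W,f([(275,170)]),.0264+.0651)])
print("lo",lo,lo.mean(0),"\nup",up,up.mean(0),"\nval",va)
b=plane(W,f([(70,60),(455,60),(447,545),(85,545)]),.01);print("base",b,b.mean(0))
# caps: mask centres
S=np.load("pics/scene0.npz")
mt=np.array([(344.0,202.8),(368.75,206.2),(393.95,210.5),(418.9,214.9)]);ms=np.array([(305.3,174.5),(284.5,188.8),(262.3,204.5),(236.8,221.)])
p=tri(T,mt,S,ms);print("caps",p);print(plane(T,mt,.173)); print(plane(S,ms,.173))
E
```

```text
tri [[0.5931 0.1917 0.0296 0.0031]
 [0.5666 0.1653 0.022  0.    ]
 [0.5159 0.1704 0.0755 0.0026]
 [0.5382 0.1965 0.1022 0.0009]]
lo [[0.5873 0.1922 0.047 ]
 [0.5807 0.1387 0.047 ]] [0.584  0.1655 0.047 ] 
up [[0.5356 0.1962 0.1121]
 [0.5274 0.1403 0.1121]] [0.5315 0.1683 0.1121] 
val [[0.5653 0.1654 0.0264]
 [0.5132 0.1714 0.0915]]
base [[0.4966 0.1232 0.01  ]
 [0.5071 0.2201 0.01  ]
 [0.6391 0.208  0.01  ]
 [0.6284 0.1101 0.01  ]] [0.5678 0.1653 0.01  ]
caps [[ 0.6146 -0.0481  0.1729  0.0008]
 [ 0.6062 -0.1221  0.1737  0.0014]
 [ 0.5964 -0.1966  0.1731  0.0009]
 [ 0.5845 -0.2717  0.1727  0.0011]]
[[ 0.6149 -0.0478  0.173 ]
 [ 0.6068 -0.1217  0.173 ]
 [ 0.596  -0.1969  0.173 ]
 [ 0.5849 -0.2712  0.173 ]]
[[ 0.6144 -0.0484  0.173 ]
 [ 0.6051 -0.1218  0.173 ]
 [ 0.5967 -0.1963  0.173 ]
 [ 0.5843 -0.2722  0.173 ]]
```

Call:
arm_command:
  commands:
    - [0.085,[-0.137,-0.196,0.111],[0,0,1.596]]
    - [0.085,[-0.137,-0.196,0.111],[0,0,1.596]]
    - [0.085,[-0.137,-0.196,0.111],[0,0,1.596]]
    - [0.085,[-0.137,-0.196,0.111],[0,0,1.596]]
    - [0.085,[-0.137,-0.196,0.111],[0,0,1.596]]
    - [0.085,[-0.137,-0.196,0.111],[0,0,1.596]]
    - [0.085,[-0.137,-0.196,0.111],[0,0,1.596]]
    - [0.085,[-0.137,-0.196,0.111],[0,0,1.596]]
    - [0.085,[-0.137,-0.196,0.111],[0,0,1.596]]
    - [0.085,[-0.137,-0.196,0.111],[0,0,1.596]]
    - [0.085,[-0.137,-0.196,0.111],[0,0,1.596]]
    - [0.085,[-0.137,-0.196,0.111],[0,0,1.596]]
    - [0.085,[-0.137,-0.196,0.111],[0,0,1.596]]
    - [0.085,[-0.137,-0.196,0.111],[0,0,1.596]]
    - [0.085,[-0.137,-0.196,0.111],[0,0,1.596]]
    - [0.085,[-0.137,-0.196,0.111],[0,0,1.596]]

```text
time: 2.78
eef_pos: [0.6145, -0.0456, 0.2203]
ee_rot: [-0.0, 0.75, 0.661, -0.0]
force: [0.9, 0.6, -0.7]
opening: 0.0854
grasp_force: 0.0
```

Call:
arm_command:
  commands:
    - [0.085,[-0.0025,0,0.04],[0,0,0]]
    - [0.085,[-0.0025,0,0.07],[0,0,0]]
    - [0.085,[-0.0025,0,0.09],[0,0,0]]
    - [0.085,[-0.0025,0,0.09],[0,0,0]]
    - [0.03,[-0.0025,0,0.09],[0,0,0]]
    - [0.03,[-0.0025,0,0.09],[0,0,0]]
    - [0.03,[-0.0025,0,0.09],[0,0,0]]
    - [0.03,[-0.0025,0,0.09],[0,0,0]]
    - [0.03,[-0.0025,0,0.09],[0,0,0]]
    - [0.03,[-0.0025,0,0.09],[0,0,0]]
    - [0.03,[-0.0025,0,0.09],[0,0,0]]
    - [0.03,[-0.0025,0,0.09],[0,0,0]]
  squeeze: 40

```text
time: 3.78
eef_pos: [0.6147, -0.0489, 0.1321]
ee_rot: [0.001, 0.751, 0.66, 0.001]
force: [-2.6, 1.3, 6.7]
opening: 0.0392
grasp_force: 39.8
```

Call:
arm_command:
  commands:
    - [0.03,[0,0,-0.008],[0,0,0]]
    - [0.03,[0,0,-0.015],[0,0,0]]
    - [0.03,[0,0,-0.015],[0,0,0]]
    - [0.03,[0,0,-0.015],[0,0,0]]
    - [0.03,[0,0,-0.015],[0,0,0]]

```text
time: 4.2
eef_pos: [0.6142, -0.0488, 0.1451]
ee_rot: [-0.0, 0.752, 0.66, -0.0]
force: [-0.1, 0.0, -3.6]
opening: 0.0393
grasp_force: 41.1
```

```bash
cat >> h.py <<'E'
def weigh(n=10):
    F=[]
    for _ in range(n): read_camera("wrist"); s=manip.observe(); F.append(np.r_[s["force"],s["ft_torque"]])
    F=np.array(F); print("F",F.mean(0).round(2),"sd",F.std(0).round(2)); print(round(s["time"],2),s["eef_pos"].round(4),s["opening"],s["grasp_force"])
E
python3 -c "
from h import *
weigh()"
```

```text
F [-0.12 -0.52 -3.65 -0.02 -0.   -0.01] sd [0.49 0.55 0.32 0.02 0.04 0.02]
4.7 [ 0.6143 -0.0488  0.1452] 0.03949479001506834 41.05717420578003
```

About 3.3–3.6 N hangs on the gripper, against 0.8–1.3 N for an empty, so this is the loaded carrier. I'll pull it out and swing it upright towards the cradle.

Call:
arm_command:
  commands:
    - [0.03,[0,0,-0.035],[0,0,0]]
    - [0.03,[0,0,-0.07],[0,0,0]]
    - [0.03,[0,0,-0.105],[0,0,0]]
    - [0.03,[0,0,-0.14],[0,0,0]]
    - [0.03,[0.203,-0.172,-0.155],[0,0,-1.6]]
    - [0.03,[0.203,-0.172,-0.155],[0,0,-1.6]]
    - [0.03,[0.203,-0.172,-0.155],[0,0,-1.6]]
    - [0.03,[0.203,-0.172,-0.155],[0,0,-1.6]]
    - [0.03,[0.203,-0.172,-0.155],[0,0,-1.6]]
    - [0.03,[0.203,-0.172,-0.155],[0,0,-1.6]]
    - [0.03,[0.203,-0.172,-0.155],[0,0,-1.6]]
    - [0.03,[0.203,-0.172,-0.155],[0,0,-1.6]]
    - [0.03,[0.203,-0.172,-0.155],[0,0,-1.6]]
    - [0.03,[0.203,-0.172,-0.155],[0,0,-1.6]]
    - [0.03,[0.203,-0.172,-0.155],[0,0,-1.6]]
    - [0.03,[0.203,-0.172,-0.155],[0,0,-1.6]]
    - [0.03,[0.203,-0.172,-0.155],[0,0,-1.6]]
    - [0.03,[0.203,-0.172,-0.155],[0,0,-1.6]]
    - [0.03,[0.203,-0.172,-0.155],[0,0,-1.6]]

```text
time: 6.28
eef_pos: [0.47, 0.1747, 0.3003]
ee_rot: [0.0, 0.052, 0.999, 0.0]
force: [-0.6, 0.1, -3.2]
opening: 0.0393
grasp_force: 43.2
```

```bash
cat >> h.py <<'E'
yaw=-.10; O=np.array([.586,.164,.047]); t=np.radians(40)
cx=np.array([np.cos(yaw),np.sin(yaw),0]); up=np.array([0,0,1.])
zt=-np.sin(t)*cx+np.cos(t)*up; xt=np.cos(t)*cx+np.sin(t)*up; yt=np.cross(zt,xt)
G=R.from_matrix(np.c_[-xt,yt,-zt])
def step(z,x,y=0,ext=.124,dz=0):
    s=manip.observe(); q=quat(s); p=O+zt*(ext+z)+xt*x+yt*y+[0,0,dz]
    print("goal",p.round(4),"shift",q.inv().apply(p-s["eef_pos"]).round(4),"turn",(q.inv()*G).as_rotvec().round(4))
def where(ext=.124):
    s=manip.observe(); q=quat(s); f=s["eef_pos"]+q.apply([0,0,ext])-O
    print("foot in trough xyz",(f@xt).round(4),(f@yt).round(4),(f@zt).round(4),"angerr",np.degrees((q.inv()*G).as_rotvec()).round(2),"F trough",[round(float(s["force"]@a),2) for a in(xt,yt,zt)],s["time"],s["opening"],s["qpos"].round(2))
E
python3 -c "
from h import *
weigh(8);where();step(.09,.006,dz=.06);step(.09,.006)"
```

```text
F [ 0.04  0.05 -3.63  0.   -0.01  0.01] sd [0.42 0.48 0.42 0.03 0.03 0.03]
6.68 [0.4701 0.1747 0.3003] 0.03922599395060751 43.21498990058899
foot in trough xyz -0.0061 -0.0009 0.1739 angerr [-3.e-02 -4.e+01 -8.e-02] F trough [-2.37, -0.24, -2.97] 6.6833 0.03922599395060751 [ 0.28  0.14  1.55  0.    1.45 -1.19]
goal [0.4537 0.1773 0.2748] shift [0.0165 0.0009 0.0255] turn [-5.000e-04 -6.981e-01 -1.400e-03]
goal [0.4537 0.1773 0.2148] shift [0.0165 0.0009 0.0855] turn [-5.000e-04 -6.981e-01 -1.400e-03]
```

Call:
arm_command:
  commands:
    - [0.03,[0.0165,0.001,0.0255],[0,-0.698,0]]
    - [0.03,[0.0165,0.001,0.0255],[0,-0.698,0]]
    - [0.03,[0.0165,0.001,0.0255],[0,-0.698,0]]
    - [0.03,[0.0165,0.001,0.0255],[0,-0.698,0]]
    - [0.03,[0.0165,0.001,0.0255],[0,-0.698,0]]
    - [0.03,[0.0165,0.001,0.0255],[0,-0.698,0]]
    - [0.03,[0.0165,0.001,0.0255],[0,-0.698,0]]
    - [0.03,[0.0165,0.001,0.055],[0,-0.698,0]]
    - [0.03,[0.0165,0.001,0.0855],[0,-0.698,0]]
    - [0.03,[0.0165,0.001,0.0855],[0,-0.698,0]]

```text
time: 7.52
eef_pos: [0.4522, 0.1762, 0.2099]
ee_rot: [0.337, 0.048, 0.94, -0.019]
force: [0.2, -0.4, -4.0]
opening: 0.0392
grasp_force: 43.1
```

```bash
python3 - <<'E'
from h import *
weigh(4);where();step(.01,.006)
c=calibration("scene");im=read_camera("scene");w=read_camera("wrist")
a=cv2.resize(im[100:260,200:420],None,fx=3,fy=3)
b=cv2.resize(w,None,fx=.55,fy=.55)
cv2.imwrite("pics/p1.png",a[:,:,::-1])
E
```

```text
F [ 0.24 -0.08 -2.99  0.06  0.77  0.01] sd [0.3  0.32 0.41 0.03 0.02 0.01]
7.72 [0.4547 0.1776 0.2168] 0.03912904363513394 43.061107993125916
foot in trough xyz 0.0081 0.0004 0.0909 angerr [-0.01  0.06 -0.11] F trough [-1.67, -0.47, -2.21] 7.7167 0.03912904363513394 [ 0.47 -0.06  2.11 -0.68  0.59 -0.52]
goal [0.5049 0.1721 0.1535] shift [ 0.0021 -0.0004  0.0809] turn [-0.0002  0.0011 -0.0018]
```

View pics/p1.png

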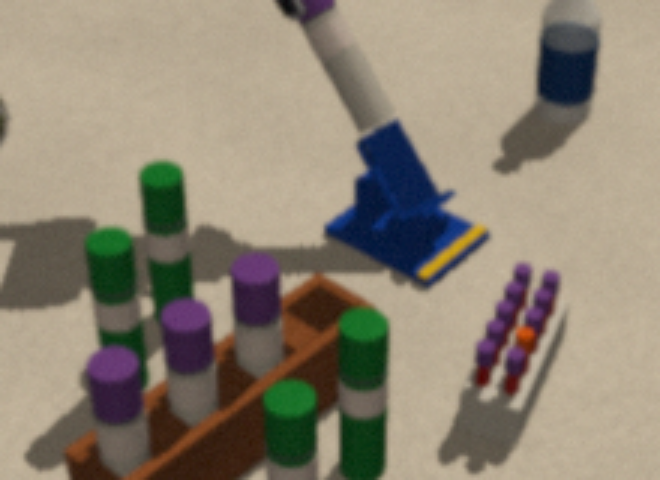

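The picture shows the carrier tilted and in line with the trough, its foot just above the V's upper end at about (375,125). Next I slide it down along the axis with a few millimetres of clearance.

Call:
arm_command:
  commands:
    - [0.03,[0.001,0,0.02],[0,0,0]]
    - [0.03,[0.001,0,0.04],[0,0,0]]
    - [0.03,[0.001,0,0.06],[0,0,0]]
    - [0.03,[0.001,0,0.08],[0,0,0]]
    - [0.03,[0.001,0,0.08],[0,0,0]]
    - [0.03,[0.001,0,0.08],[0,0,0]]

```text
time: 8.32
eef_pos: [0.505, 0.1718, 0.1532]
ee_rot: [0.342, 0.048, 0.938, -0.018]
force: [1.8, -2.8, -2.5]
opening: 0.0387
grasp_force: 43.3
```

```bash
python3 -c "
from h import *
weigh(4);where();step(0,.006)"
```

```text
F [ 3.04 -4.53 -3.4  -0.82  0.16 -0.67] sd [0.77 0.57 0.32 0.09 0.09 0.07]
8.52 [0.5044 0.1722 0.1539] 0.039287313867792654 43.29592287540436
foot in trough xyz 0.006 -0.0001 0.0106 angerr [-0.04  0.07 -0.06] F trough [1.1, -4.74, -4.88] 8.5167 0.039287313867792654 [ 0.4   0.14  2.07 -0.84  0.43 -0.38]
goal [0.5113 0.1715 0.1458] shift [-0.0001 -0.      0.0106] turn [-0.0006  0.0012 -0.001 ]
```

The +y plate pushes back with about 5 N, so I shift 2.5 mm away from it and carry on down.

Call:
arm_command:
  commands:
    - [0.03,[0,-0.0025,0],[0,0,0]]
    - [0.03,[0,-0.0025,0.005],[0,0,0]]
    - [0.03,[0,-0.0025,0.008],[0,0,0]]
    - [0.03,[0,-0.0025,0.008],[0,0,0]]
    - [0.03,[0,-0.0025,0.008],[0,0,0]]

```text
time: 8.93
eef_pos: [0.5093, 0.1697, 0.1468]
ee_rot: [0.342, 0.047, 0.938, -0.017]
force: [3.4, 2.8, -3.7]
opening: 0.0393
grasp_force: 43.3
```

```bash
python3 -c "
from h import *
weigh(4);where()"
```

```text
F [ 4.15  3.24 -3.71  0.84 -0.04  0.7 ] sd [0.42 0.32 0.76 0.05 0.05 0.07]
9.13 [0.5091 0.1696 0.1469] 0.039023451851491364 43.363298177719116
foot in trough xyz 0.0052 -0.002 0.0021 angerr [ 0.02  0.02 -0.03] F trough [-0.41, 4.15, -5.94] 9.1333 0.039023451851491364 [ 0.39  0.16  2.07 -0.86  0.41 -0.36]
```

Call:
arm_command:
  commands:
    - [0.03,[0,0.0013,0],[0,0,0]]
    - [0.03,[0,0.0013,0.002],[0,0,0]]
    - [0.03,[0,0.0013,0.004],[0,0,0]]
    - [0.03,[0,0.0013,0.004],[0,0,0]]
    - [0.03,[0,0.0013,0.004],[0,0,0]]

```text
time: 9.55
eef_pos: [0.5116, 0.1703, 0.144]
ee_rot: [0.342, 0.047, 0.938, -0.017]
force: [-10.7, 0.7, 8.8]
opening: 0.0392
grasp_force: 45.0
```

```bash
python3 -c "
from h import *
weigh(4);where()"
```

```text
F [-9.89  0.38  9.86 -0.1   0.44 -0.11] sd [0.51 0.72 0.6  0.02 0.04 0.05]
9.75 [0.5116 0.1703 0.144 ] 0.03910922468776034 44.954296946525574
foot in trough xyz 0.0052 -0.0013 -0.0017 angerr [-0.04  0.02 -0.04] F trough [-1.21, 0.04, 12.8] 9.75 0.03910922468776034 [ 0.39  0.17  2.06 -0.87  0.41 -0.35]
```

The foot is on the plate, with 13 N along the axis and nothing sideways. Now I press it gently into the V.

Call:
arm_command:
  commands:
    - [0.03,[0.001,0,-0.0005],[0,0,0]]
    - [0.03,[0.002,0,-0.0005],[0,0,0]]
    - [0.03,[0.002,0,-0.0005],[0,0,0]]

```text
time: 10.0
eef_pos: [0.5101, 0.1704, 0.143]
ee_rot: [0.342, 0.047, 0.938, -0.017]
force: [2.2, -2.0, 3.0]
opening: 0.0391
grasp_force: 43.7
```

```bash
python3 -c "
from h import *
weigh(4);where()"
```

```text
F [ 1.94 -2.27  3.13 -0.36 -0.62 -0.23] sd [0.33 0.51 0.39 0.04 0.05 0.06]
10.2 [0.51   0.1704 0.1429] 0.039004429382567964 43.708325028419495
foot in trough xyz 0.0033 -0.0013 -0.0015 angerr [-0.04  0.01 -0.04] F trough [3.93, -2.63, 0.79] 10.2 0.039004429382567964 [ 0.39  0.17  2.07 -0.88  0.41 -0.34]
```

Call:
arm_command:
  commands:
    - [0.045,[0,0,0],[0,0,0]]
    - [0.06,[0,0,0],[0,0,0]]
    - [0.07,[0,0,0],[0,0,0]]
    - [0.07,[0,0,0],[0,0,0]]
    - [0.07,[0,0,0],[0,0,0]]

```text
time: 10.62
eef_pos: [0.5097, 0.1705, 0.1425]
ee_rot: [0.341, 0.047, 0.939, -0.017]
force: [0.9, -0.1, 0.6]
opening: 0.0699
grasp_force: 0.0
```

Call:
arm_command:
  commands:
    - [0.07,[0,0,-0.02],[0,0,0]]
    - [0.07,[0,0,-0.05],[0,0,0]]
    - [0.07,[0,0,-0.08],[0,0,0]]
    - [0.07,[0,0,-0.11],[0,0,0]]
    - [0.07,[0,0,-0.11],[0,0,0]]

```text
time: 11.03
eef_pos: [0.4384, 0.1785, 0.2312]
ee_rot: [0.344, 0.047, 0.938, -0.015]
force: [1.0, 0.1, 0.6]
opening: 0.0694
grasp_force: 0.0
```

```bash
python3 - <<'E'
from h import *
where()
im=read_camera("scene");w=read_camera("wrist")
a=cv2.resize(im[90:250,200:420],None,fx=2.3,fy=2.3,interpolation=cv2.INTER_CUBIC);b=w[:,160:440]
o=np.zeros((400,800,3),np.uint8);o[:a.shape[0],:506]=a[:400];o[:,510:790]=b
cv2.imwrite("pics/p2.png",o[:,:,::-1])
E
```

```text
foot in trough xyz 0.0053 0.0001 0.1124 angerr [ 0.17  0.25 -0.11] F trough [1.2, 0.2, -0.18] 11.0333 0.06941658054025279 [ 0.5  -0.12  2.12 -0.66  0.63 -0.54]
```

View pics/p2.png

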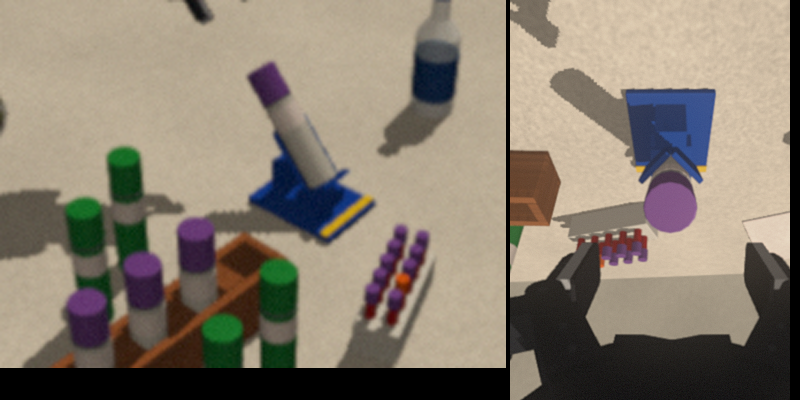

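The scene view shows the carrier lying in the V, cap up at (268,83), with its foot on the plate at (325,185). The three others, the bottle and the rack are undisturbed, and the gripper is clear, so I'm handing in.

```bash
python3 -c "
from h import *
print(ticket.hand_in())"
```

```text
the job is handed in; nothing more can be done
None
```

I found the loaded carrier on the first lift (about 3.6 N, in the well nearest the cradle), laid it cap up in the cradle with its foot on the foot plate, and handed the job in at about 11 s; the other three carriers were never lifted or touched.

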